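# Put the cap pullers away in the empty cells of a covered drawer crate

### The job

Pull the cabinet's drawer out to its stop and press down on the cover plates of the crate inside to feel which cells are empty: an empty cell's plate sinks to the bottom, a filled one's stops almost at once. Stand every puller on the bench upright in an empty cell of its own, with the plate all the way down beneath it, then push the drawer fully shut. Leave the spray can, the swab pot and the loose handpiece where they are.

Things in the scene. Friction and masses are not known exactly. Their poses are not given: they have to be found in the camera images.
- drawer (a joint): the single drawer of the low grey cabinet (284 wide, 140 high, 240 mm deep, fixed); metres pulled out: 0 shut, 0.200 at its stop. It slides level with about 3 N of friction and stays where it is left. Its front panel is 280 mm wide, 15 mm thick, its top edge 114 mm above the bench; the cabinet's opening is 125 mm high, and at its stop the whole crate lies clear in front of the cabinet
- handle (a point): middle of the drawer's horizontal bar handle, 100 mm long, a round steel bar 35 mm in front of the panel and 105 mm above the bench (the cabinet's top is at 140 mm); the point moves with the drawer. x axis: level, pointing into the cabinet (the drawer comes out along -x); y along the bar; z up
- crate (a point): centre of the crate's top face, in the drawer, 60 mm above the bench, 139 mm behind the handle, same axes. 2 rows (x -30, +30 mm) of 4 cells (y -90, -30, +30, +90), 52 mm square inside, each closed by a 50 mm plate flush with the top. A plate slides down against 4 N friction (more than a puller weighs) and stays: 28 mm in an empty cell, about 3 mm in a filled one (3 or 4 of the 8, unseen)
- puller0: cap puller, present or absent (3 or 4 are there): an upright steel tool 70 mm tall, about 0.28 kg, heavy at the foot: round foot 45 mm across and 8 mm high, body 36 mm across up to 28 mm, and above it a dark round grip 24 mm across up to the top; origin at the centre of its underside, z up its axis. Stands loose on the bench to the right of the drawer
- puller1: cap puller, present or absent (3 or 4 are there): an upright steel tool 70 mm tall, about 0.28 kg, heavy at the foot: round foot 45 mm across and 8 mm high, body 36 mm across up to 28 mm, and above it a dark round grip 24 mm across up to the top; origin at the centre of its underside, z up its axis. Stands loose on the bench to the right of the drawer
- puller2: cap puller, present or absent (3 or 4 are there): an upright steel tool 70 mm tall, about 0.28 kg, heavy at the foot: round foot 45 mm across and 8 mm high, body 36 mm across up to 28 mm, and above it a dark round grip 24 mm across up to the top; origin at the centre of its underside, z up its axis. Stands loose on the bench to the right of the drawer
- puller3: cap puller, present or absent (3 or 4 are there): an upright steel tool 70 mm tall, about 0.28 kg, heavy at the foot: round foot 45 mm across and 8 mm high, body 36 mm across up to 28 mm, and above it a dark round grip 24 mm across up to the top; origin at the centre of its underside, z up its axis. Stands loose on the bench to the right of the drawer
- oil_can: bystander: blue spray can, 52 mm across, 170 mm tall, standing to the right of the cabinet; origin at the centre of its underside
- swab_pot: bystander: white pot of swabs, 72 mm across, 100 mm tall, to the left; origin at the centre of its underside
- handpiece: bystander: steel dental handpiece, 130 mm long, 23 mm high, lying on the bench to the left; origin under its middle, x along it
There are look-alikes about, which are no part of the job. Leave any orange or turquoise look-alike of the puller0 alone.

How it is judged:
By the outcome, as a careful person would: the job done as asked, in the order asked, and still so for the second after the job is handed in, with the robot touching nothing.
Of puller0, puller1, puller2, puller3 only 3 to 4 are there at a start; the rules pass over those that are not, and their reading is None.
Of stock0, stock1, stock2, stock3, stock4, stock5, stock6, stock7 only 3 to 4 are there at a start; the rules pass over those that are not, and their reading is None.
At some moment in a run one of puller0, puller1, puller2, puller3 may be knocked a few centimetres aside while the robot is not near it.
It also fails if it takes over 210 s, if anything falls off the work surface, if the arm or the gripper's body presses on something with over 40 N, if the wrist force passes 120 N, or if a joint passes its speed limit or range.

### The arm

A 6-joint arm with a two-finger parallel gripper is mounted at the origin on the work surface. World frame = base frame: x ahead of the robot, y to its left, z up, the work surface at z = 0. Lengths are in mm, angles in rad, forces in N, time in s.
With the tool pointing down it reaches from about 300 to 775 mm from the base axis. Payload 14.6 kg.
Tool frame: the origin (TCP) lies on the centre line of the jaws, within the pads' length; the fingertips stand 19 mm ahead of it and the grasp point (between the pads) is the TCP (bot.tip_reach is the distance from the TCP to the fingertips, in mm); z points along the fingers, y is the line along which they close (so a half turn about z gives the same grasp; the last joint's range is limited). The gripper opens to 85 mm and grips with 20 to 120 N. Pads are 22 mm wide; open, the fingers measure 114 mm over their backs; the gripper's body (76 mm by 85 mm) begins 54 mm behind the grasp point. The pads swing forward as they close: fully open they stand 13 mm farther back than shut.
Start: joints at [-1.353, 0.3, 1.521, -0, 1.321, -0.067], TCP at [154.524, -527.837, 250.281] pointing down, gripper open.
Joint ranges: [-3.03, 3.03], [-0.79, 2.21], [0.23, 2.52], [-1.04, 4.18], [0, 3.07], [-2.55, 2.55]. Speed limits (rad/s): [2.22, 2.22, 2.57, 3.14, 3.14, 3.14].

### API

Orientations are given as a unit quaternion [w, x, y, z].
In Python, from rig import bot gives the robot as it stands. Calls block until the motion is done:
- bot.move_to(position, orientation): joint-space move of the TCP to a pose.
- bot.servo_line(position, attitude=None, speed=150, until_force=None): straight line of the TCP; attitude=None keeps the orientation; speed is the mean speed in mm/s. With until_force (N) it stops when the force on the tool has changed by that much, and returns True; else False.
- bot.move_joints(angles): joint-space move.
- bot.move_gripper(opening, grip_force=None): finger opening in mm; grip_force is the grip in N (None keeps the last); returns when the fingers have stopped.
- bot.dwell(seconds).
- bot.ik(position, orientation): joint angles nearest the present ones, or None.
- bot.read_state(): the state.
- bot.read_camera(name): name is "scene" or "top" or "wrist"; returns a dict with "image" (480x640x3 uint8, blue, green, red), "depth" (480x640 float32, mm along the optical axis (not along the pixel's ray), 0 where there is no reading), "fovy" (degrees; the focal length in pixels is half the picture's height over the tangent of half this angle, whatever the lens; pixels are square), "cx", "cy" (the principal point, pixels), "eye" and "attitude" of the camera in the world; the wrist camera has in their place "mount" (4x4, takes a point from camera to tool coordinates, whose origin is the TCP and whose axes are the flange's). Camera axes: x right, y down, z forward; pixel columns grow to the right and rows downward; lengths in mm; the calibration is good to about 2 mm. A picture is of the moment at which its call begins: read the wrist's pose just before it.
A pose or a line that the arm cannot do raises bot.MotionError and nothing moves.
- bot.finish_job(): hands the job in; it is judged then, once.
The state is a dict: "clock": time; "joint_positions": joint angles; "qvel": joint speeds; "effort": joint torques, N m; "ee_pos": TCP position; "tool_rot": TCP orientation; "ft_force": force on the tool from outside, world axes, zero at the start; "moment": the same for the moment, N m; "grip_width": finger opening in mm; "grip_force": force on a finger pad.
Only numpy, scipy, OpenCV 4.12 (cv2) and the standard library are available. Lean on these libraries where they do the work, as an engineer would, in place of code of your own. Each camera call takes 0.05 s, during which the arm holds its last target. There are 200 camera calls.

## Working session

There is one attempt and no reset: what is moved stays moved. The work goes in short steps, each a Python script; the robot and the scene stay as the last script left them, time stands still between calls to the robot, and variables do not carry over. Pictures are saved under pics/ and viewed, at most 14 in all, crops included, and the job is handed in when it is done.

```bash
ls; mkdir -p pics; python3 - <<'E'
from rig import bot
import cv2
for n in("scene","top"):
    c=bot.read_camera(n); cv2.imwrite(f"pics/{n}0.png",c["image"]); print(n,c["fovy"],c["cx"],c["cy"],c["eye"],c["attitude"])
print(bot.read_state()); print(bot.read_camera("wrist")["mount"])
E
```

```text
pics
scene 50.989029869187625 316.8252853908717 234.72777121014516 [1244.91497481  117.90718584  969.88712627] [-0.2081166   0.64934469  0.69523956 -0.22733434]
top 50.124947427514506 313.8606658932338 243.0649892345289 [ 409.74428279   46.47459385 1109.39635114] [-0.06909922  0.71022034 -0.69703273  0.0704112 ]
{'clock': 0.1, 'joint_positions': array([-1.35259655e+00,  3.00416583e-01,  1.52150119e+00,  5.20149765e-06,
        1.32069361e+00, -6.66272490e-02]), 'qvel': array([-0.00059714, -0.00150664, -0.00265126, -0.00044107,  0.0011908 ,
       -0.00055726]), 'effort': array([ 1.88762227e-03, -5.44376814e+01, -3.62370443e+01, -2.50528166e-05,
        3.05484027e-03,  1.31702734e-05]), 'ee_pos': array([ 154.48985941, -527.66795445,  249.78500411]), 'tool_rot': array([-5.08093172e-04,  9.89876286e-01,  1.41931950e-01, -3.60536192e-05]), 'ft_force': array([ 0.26667456,  0.37939377, -0.67935629]), 'moment': array([-0.0028948 ,  0.00808019, -0.08389932]), 'grip_force': 0.0, 'grip_width': 85.09954971379591}
[[ 1.91750087e-04 -9.51253827e-01 -3.08409014e-01  7.99905539e+01]
 [ 9.99999943e-01  9.63416219e-05  3.24584353e-04 -2.35683973e-01]
 [-2.79049483e-04 -3.08409058e-01  9.51253791e-01 -1.24281368e+02]
 [ 0.00000000e+00  0.00000000e+00  0.00000000e+00  1.00000000e+00]]
```

View pics/top0.png

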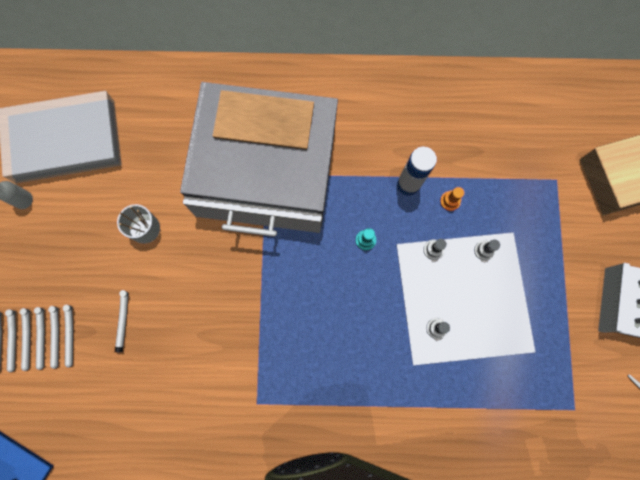

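View pics/scene0.png

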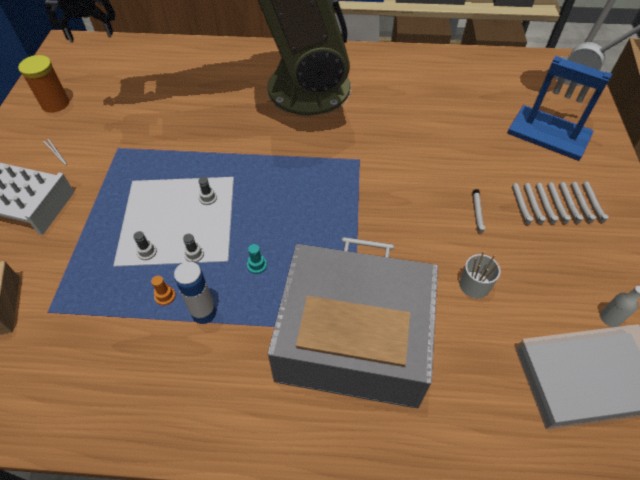

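The pullers I want are the steel ones with dark grips, at top pixels (433,252), (485,252) and (436,330). These could be mistaken for them: orange (452,200), turquoise (366,240), and the items in the tray at the far right (635,300). The handle bar runs from about (223,229) to (276,234).

```bash
cat > h.py <<'E'
from rig import bot
import numpy as np, cv2
from scipy.spatial.transform import Rotation as R
def rot(q): return R.from_quat([q[1],q[2],q[3],q[0]])
def cam(n):
    s=bot.read_state(); c=bot.read_camera(n)
    if n=="wrist":
        T=np.eye(4); T[:3,:3]=rot(s["tool_rot"]).as_matrix(); T[:3,3]=s["ee_pos"]; T=T@c["mount"]
        c["R"],c["e"]=T[:3,:3],T[:3,3]
    else: c["R"],c["e"]=rot(c["attitude"]).as_matrix(),np.array(c["eye"])
    c["f"]=240/np.tan(np.radians(c["fovy"]/2)); return c
def px2w(c,u,v,z):
    d=c["R"]@np.array([(u-c["cx"])/c["f"],(v-c["cy"])/c["f"],1]); return c["e"]+d*(z-c["e"][2])/d[2]
def w2px(c,p):
    q=c["R"].T@(np.asarray(p)-c["e"]); return np.array([c["cx"]+c["f"]*q[0]/q[2],c["cy"]+c["f"]*q[1]/q[2]])
def cloud(c):
    v,u=np.mgrid[:480,:640]; d=c["depth"].astype(float)
    P=np.stack([(u-c["cx"])/c["f"]*d,(v-c["cy"])/c["f"]*d,d],-1)@c["R"].T+c["e"]; P[d<=0]=np.nan; return P
def down(yaw):  # tool down, closing axis y at world angle yaw (mod pi)
    q=(R.from_euler('z',yaw-np.pi/2)*R.from_quat([1,0,0,0])).as_quat(); return [q[3],*q[:3]]
E
python3 - <<'E'
from h import *
c=cam("top"); P=cloud(c)
for n,(u,v) in dict(o=(452,203),t=(366,243)).items(): print(n,px2w(c,u,v,0))
for u,v in [(433,252),(485,252),(436,330)]: print("pull",px2w(c,u,v,4))
for u,v in [(223,229),(276,234)]: print("handle",px2w(c,u,v,105))
# dark grip tops by height
Z=P[...,2]; m=((Z>62)&(Z<80)).astype(np.uint8)
n,l,s,ce=cv2.connectedComponentsWithStats(m)
for i in range(1,n):
    if 8<s[i,4]<400:
        q=P[l==i]; print(ce[i].round(),s[i,4],np.median(q,0).round(1))
# cabinet top
m=(Z>133)&(Z<147)&(np.abs(P[...,0]-500)<250)
pts=P[m][:,:2].astype(np.float32); pts=pts[(pts[:,1]>0)&(pts[:,1]<400)]; print(len(pts),cv2.minAreaRect(pts))
m=(Z>95)&(Z<112)&(P[...,1]>0)&(P[...,1]<400);m=m.astype(np.uint8)
n,l,s,ce=cv2.connectedComponentsWithStats(m)
for i in range(1,n):
    if s[i,4]>30: print(ce[i],s[i],cv2.minAreaRect(P[l==i][:,:2].astype(np.float32)))
cr=c["image"]
a=cv2.resize(cr[180:260,180:380],None,fx=4,fy=4,interpolation=2)[:,:]; b=cv2.resize(cr[190:350,390:510],None,fx=3,fy=3)
cv2.imwrite("pics/c1.png",a)
E
```

```text
o [ 729.39756889 -261.48386621    0.        ]
t [634.23541905 -68.5005033    0.        ]
pull [ 616.11880553 -214.87342693    4.        ]
pull [ 618.29144789 -328.92166674    4.        ]
pull [ 447.56005694 -216.6674232     4.        ]
handle [636.14628565 229.19180196 105.        ]
handle [627.92605497 122.607923   105.        ]
[409. 183.] 68 [ 747.1 -148.7   70.6]
[  8. 192.] 217 [713.5 688.1  72.8]
[457. 193.] 108 [ 731.4 -253.9   69.6]
[134. 222.] 229 [656.1 423.8  67.7]
[207. 212.] 77 [680.6 269.9  71.4]
[252. 217.] 75 [669.5 173.9  71.2]
[297. 223.] 93 [658.3  80.3  71.5]
[368. 234.] 108 [638.8 -65.4  69.3]
[440. 244.] 115 [ 620.4 -213.6   69.4]
[493. 245.] 113 [ 620.7 -324.1   69.8]
[638. 301.] 13 [ 511.  -614.8   65. ]
[638. 320.] 23 [ 472.3 -607.8   68. ]
[443. 328.] 123 [ 451.3 -215.5   69.5]
4740 ((718.4297485351562, 167.96853637695312), (286.1991882324219, 81.79859161376953), 86.16673278808594)
[249.77441541 220.70563961] [183 201 138  36 727] ((652.4012451171875, 175.87977600097656), (278.0817565917969, 50.2745246887207), 81.707275390625)
```

View pics/c1.png

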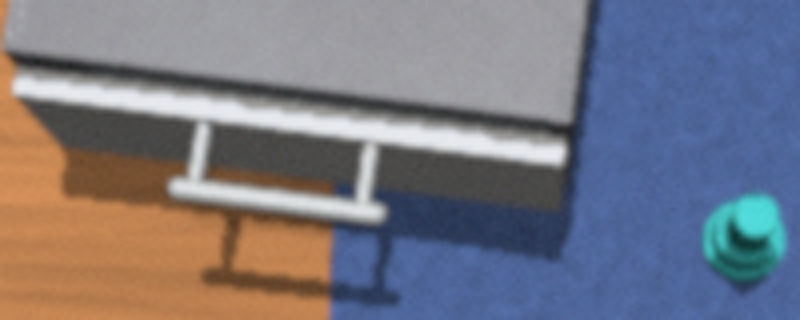

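```bash
python3 - <<'E'
from h import *
c=cam("top")
a,b=px2w(c,223.2,226.4,105),px2w(c,275.8,233.4,105); p,q=px2w(c,183.6,203,114),px2w(c,321.5,220,114)
print(a,b,np.linalg.norm(a-b),(a+b)/2); print(p,q,np.linalg.norm(p-q))
f=lambda d:np.arctan2(-d[0],d[1])
print(f(a-b),f(p-q))
y=f(p-q); X=np.array([np.cos(y),np.sin(y),0]); print(np.dot((p+q)/2-(a+b)/2,X))
h=(a+b)/2
for yaw in(y,y+np.pi):
    for d in(0,-201): print(yaw,d,bot.ik([*(h+d*X)[:2],105],down(yaw)))
    print(bot.ik([*(h-30*X)[:2],180],down(yaw)))
E
```

```text
[641.50227727 229.07485446 105.        ] [629.14775629 123.04872332 105.        ] 106.74349944165759 [635.32501678 176.06178889 105.        ]
[686.07748044 309.42425465 114.        ] [656.30073911  32.08470515 114.        ] 278.93346884285313
-0.11600024168672518 -0.1069559329192449
36.225720076251356
-0.1069559329192449 0 None
-0.1069559329192449 -201 None
None
3.034636720670548 0 [ 2.14792259e-01  6.79643370e-01  1.31248867e+00 -4.44089210e-16
  1.14946061e+00  3.21748192e-01]
3.034636720670548 -201 [ 3.49205064e-01  3.25183705e-01  1.86287733e+00 -4.44089210e-16
  9.53531615e-01  4.56160997e-01]
[ 2.29847872e-01  5.40539111e-01  1.34911680e+00 -4.44089210e-16
  1.25193674e+00  3.36803804e-01]
```

```bash
python3 - <<'E'
from h import *
h=np.array([635.3,176.1]); yaw=np.pi-.109; X=np.array([np.cos(-.109),np.sin(-.109)])
bot.move_gripper(30)
bot.move_to([*(h-10*X),215],down(yaw))
c=cam("wrist"); print(c["e"],w2px(c,[*h,105]),bot.read_state()["clock"])
cv2.imwrite("pics/w1.png",c["image"])
np.save("w1.npy",np.array([c["depth"]]))
P=cloud(c);Z=P[...,2];m=(abs(Z-107)<6)&(np.hypot(P[...,0]-h[0],P[...,1]-h[1])<60)
q=P[m]; 
if len(q): print(len(q),cv2.minAreaRect(q[:,:2].astype(np.float32)),np.median(q,0))
E
```

```text
[635.08901981 255.46424462 339.35931644] [332.53896177 242.01405131] 3.85
3521 ((658.597412109375, 175.03903198242188), (110.85051727294922, 55.52846908569336), 83.45448303222656) [640.11498007 188.37905694 109.85945184]
```

View pics/w1.png

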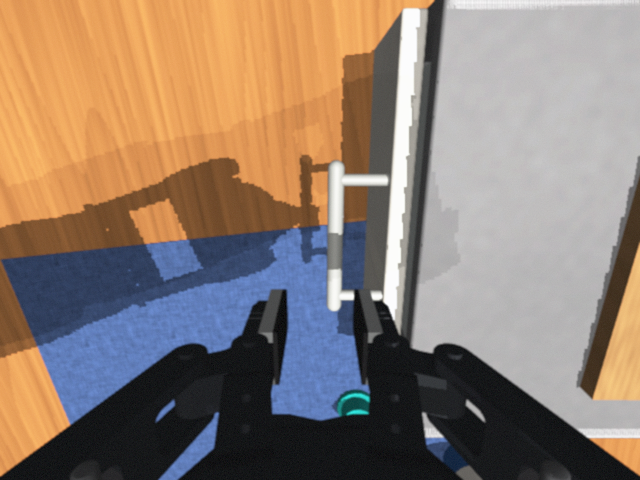

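```bash
python3 - <<'E'
from h import *
c=cam("wrist")
a,b=px2w(c,336.5,163,105),px2w(c,335,308,105); print(a,b,np.linalg.norm(a-b)); h=((a+b)/2)[:2]; d=a-b; print(h,np.arctan2(-d[0],d[1]))
y=-.109; X=np.array([np.cos(y),np.sin(y)])
Q=down(np.pi+y)
bot.move_to([*h,180],Q)
print(bot.servo_line([*h,106],speed=80,until_force=8))
bot.move_gripper(0,40)
s=bot.read_state(); print(s["ee_pos"],s["grip_width"],s["ft_force"])
t=h-199*X
print(bot.servo_line([*t,106],speed=80,until_force=30))
s=bot.read_state(); print(s["ee_pos"],s["ft_force"],(s["ee_pos"][:2]-h)@X)
print(bot.servo_line([*(h-206*X),106],speed=25,until_force=12))
s=bot.read_state(); print(s["ee_pos"],s["ft_force"],(s["ee_pos"][:2]-h)@X,s["clock"])
cv2.imwrite("pics/s2.png",cam("top")["image"])
E
```

```text
[643.30409253 230.60534256 105.        ] [631.94601772 123.6504006  105.        ] 107.55633626751083
[637.62505512 177.12787158] -0.10579843067815956
False
[636.16231161 177.39705302 106.35280992] 9.599077296885312 [-18.59093026  -0.44483484   8.75415999]
False
[439.34344203 199.73473647 106.3310453 ] [ 1.87260659 10.67847956  0.1875953 ] -199.5641586707328
True
[437.21879401 200.08964517 106.38560598] [ 5.27432788  0.13023714 -1.40575591] -201.7148062037754 8.4333
```

View pics/s2.png

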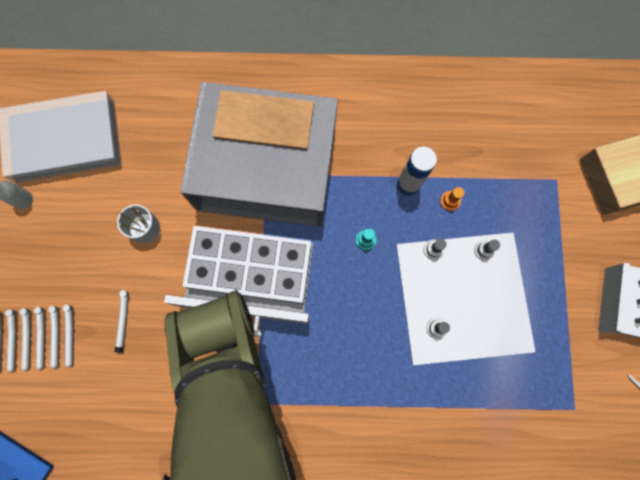

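The drawer is at its stop, and the eight plates with dark centre dots are visible: front row from (202,272) to (288,284), back row from (207,244) to (292,255). The pullers haven't moved.

```bash
cat >> h.py <<'E'
def dots(c,show=None,z=60,guess=None):
    g=cv2.cvtColor(c["image"],cv2.COLOR_BGR2GRAY); out=[]
    for p in guess:
        u,v=w2px(c,[*p,z]).round().astype(int); r=int(c["f"]*14/(c["e"][2]-z))
        if not(r<u<640-r and r<v<480-r): out.append(None); continue
        w=g[v-r:v+r+1,u-r:u+r+1].astype(float); m=(w<(w.min()+w.max())/2)
        yy,xx=np.nonzero(m); out.append(px2w(c,u-r+xx.mean(),v-r+yy.mean(),z)[:2])
    return out
E
python3 - <<'E'
from h import *
bot.move_gripper(30)
s=bot.read_state(); e=s["ee_pos"]; y=-.1065
Q=down(np.pi+y); bot.servo_line([*e[:2],190],speed=150)
X=np.array([np.cos(y),np.sin(y)]);Y=np.array([-X[1],X[0]])
t=cam("top")
px=[(202,272),(231,276),(260,280),(288,284),(207,244),(235,247),(264,251),(292,255)]
A=np.array([px2w(t,*p,60)[:2] for p in px]); print(A.round(1), A.mean(0))
C=A.mean(0)
# camera view: orientation j6 so camera looks at crate
bot.move_gripper(0)
bot.move_to([*C-Y*20,260],Q)
c=cam("wrist"); cv2.imwrite("pics/w2.png",c["image"])
nom=np.array([(i,j) for i in(-30,30) for j in(90,30,-30,-90)]); G=C+nom[:,:1]*X+nom[:,1:]*Y
for g in G: print(g.round(1),w2px(c,[*g,60]).round())
print(e,C-(e[:2]+139*X),bot.read_state()["clock"],c["f"])
E
```

```text
[[554.7 275.8]
 [547.5 215.7]
 [540.4 155.7]
 [533.2  98. ]
 [613.6 269. ]
 [608.4 210.4]
 [601.1 149.8]
 [593.8  91.4]] [574.07963626 183.19915564]
[553.8 275.9] [285.  88.]
[547.4 216.2] [287. 159.]
[541.1 156.6] [289. 223.]
[534.7  96.9] [290. 280.]
[613.5 269.5] [355.  88.]
[607.1 209.8] [353. 159.]
[600.7 150.2] [351. 223.]
[594.3  90.5] [350. 280.]
[437.26328064 200.10961196 106.14863057] [-1.3961028  -2.13492462] 10.6917 349.02198819844205
```

View pics/w2.png

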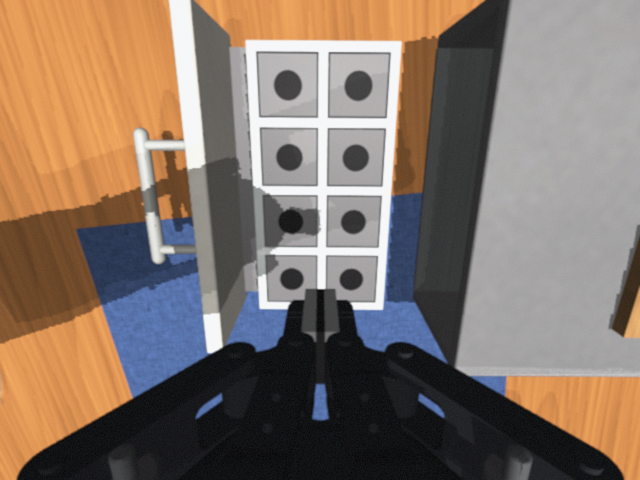

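The dots are at (288,85), (289,157), (291,222), (292,279) in the front row and (358,86), (356,157), (353,222), (351,279) in the back row. They sit about 2 mm from my prediction, which agrees with the handle position. I'll fit the crate pose to them and start pressing.

```bash
python3 - <<'E'
from h import *
from scipy.optimize import least_squares
import json
c=cam("wrist")
px=np.array([(288,85),(289,157),(291,222),(292,279),(358,86),(356,157),(353,222),(351,279)])
W=np.array([px2w(c,*p,60)[:2] for p in px]); nom=np.array([(i,j) for i in(-30,30) for j in(90,30,-30,-90)])
def pr(p): X=np.array([np.cos(p[2]),np.sin(p[2])]); return p[:2]+nom[:,:1]*X+nom[:,1:]*np.array([-X[1],X[0]])
r=least_squares(lambda p:(pr(p)-W).ravel(),[574,183,-.1065]); print(r.x,abs(r.fun).max())
C=r.x; C[:2]=(C[:2]+[575.5,185.3])/2 ; C[2]=(C[2]-.1065)/2; print(C)
G=pr(C); Q=down(np.pi-.1065); res={}; emp=0
for i in (3,7,2,6,1,5,0,4):
    bot.servo_line([*G[i],95],speed=250) if emp+len(res) else bot.move_to([*G[i],95],Q)
    hit=bot.servo_line([*G[i],49.5],speed=45,until_force=14)
    s=bot.read_state(); z=s["ee_pos"][2]; res[i]=[float(z-bot.tip_reach),float(s["ft_force"][2])]; print(i,hit,res[i],s["clock"])
    bot.servo_line([*G[i],100],speed=250)
    emp+=res[i][0]<45
    if emp>=3: break
json.dump(dict(C=list(C),G=G.tolist(),res=res),open("crate.json","w"))
bot.move_to([575,150,300],Q); bot.dwell(.1)
cv2.imwrite("pics/t3.png",cam("top")["image"][160:360,150:550].repeat(2,0).repeat(2,1))
E
```

```text
[ 5.75920310e+02  1.84650866e+02 -1.11252669e-01] 0.6551344138512434
[ 5.75710155e+02  1.84975433e+02 -1.08876335e-01]
3 True [32.010585625886, 6.384254547080774] 12.425
7 True [32.036466485492184, 6.1413485686014315] 14.1
2 True [32.08317056365552, 4.659228546441215] 15.8667
```

View pics/t3.png

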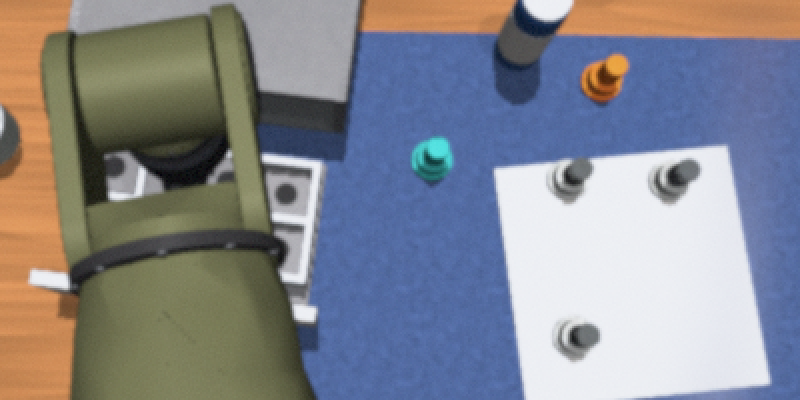

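Cells 3, 7 and 2 all sank to 32 mm, so all three are empty, and that's one for each of the three pullers. The pullers still stand at full-image pixels (436,248), (485,250) and (437,329).

```bash
cat >> h.py <<'E'
import json
Q=down(np.pi-.1075)
G=np.array(json.load(open("crate.json"))["G"])
def tops(c,zl=64,zh=77):
    P=cloud(c); Z=P[...,2]; m=((Z>zl)&(Z<zh)&(P[...,1]<-90)&(P[...,1]>-480)).astype(np.uint8)
    n,l,s,ce=cv2.connectedComponentsWithStats(m); o=[]
    for i in range(1,n):
        if s[i,4]<20: continue
        q=P[l==i]; col=np.median(c["image"][l==i],0)
        if col.max()-col.min()>40: continue
        u=(s[i,0]+(s[i,2]-1)/2,s[i,1]+(s[i,3]-1)/2)
        o.append((px2w(c,*u,70)[:2],s[i,4],s[i,2:4],col,np.median(q[:,2])))
    return o
def pick(p):
    bot.move_gripper(60); bot.move_to([p[0],p[1],200],Q)
    for k in range(2):
        o=[t for t in tops(cam("wrist")) if 14<np.linalg.norm(t[0]-p)+14<45]
        print("seen",[(t[0].round(1),t[1],t[2],t[3],t[4]) for t in o])
        if not o: return None
        p=min(o,key=lambda t:np.linalg.norm(t[0]-p))[0]
        if k==0: bot.servo_line([*p,160],speed=200)
    bot.servo_line([*p,110],speed=150)
    j=bot.read_state()["joint_positions"]; j2=j.copy(); j2[5]+=np.pi/2
    bot.move_joints(j2); 
    if bot.servo_line([*p,54],speed=80,until_force=8): print("contact!",bot.read_state()["ee_pos"]); return None
    bot.move_gripper(0,20); s=bot.read_state(); print("w",s["grip_width"]); bot.move_gripper(55)
    bot.servo_line([*p,54],attitude=Q,speed=60) if False else bot.move_to([*p,54],Q)
    bot.move_gripper(0,50); s=bot.read_state(); print("w",s["grip_width"],s["ee_pos"],s["ft_force"],s["clock"])
    bot.servo_line([*p,200],speed=150); return s["grip_width"]
E
python3 - <<'E'
from h import *
bot.move_to([500,-150,250],Q)
print(pick(np.array([450.5,-216])))
s=bot.read_state(); print(s["grip_width"],s["ft_force"],s["clock"])
cv2.imwrite("pics/w4.png",cam("wrist")["image"])
E
```

```text
seen [(array([ 452.3, -215.8]), np.int32(785), array([32, 32], dtype=int32), array([50., 51., 49.]), np.float64(70.6266021703589))]
seen [(array([ 452.5, -215.5]), np.int32(1054), array([36, 37], dtype=int32), array([47., 47., 46.]), np.float64(70.6311728910676))]
w 23.77528185853935
w 23.139853569461803 [ 452.39581747 -215.48496605   54.08446256] [-2.46300693  0.90489177  3.64343247] 25.2583
23.139853569461803
22.701864893822172 [-0.74743345 -0.2817361  -3.17175714] 26.3833
```

View pics/w4.png

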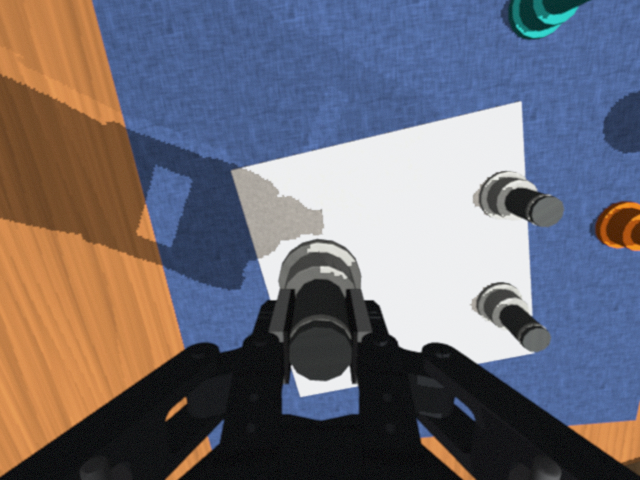

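The first puller is held upright between the pads, at about (320,310). The other two still stand at (520,200) and (515,315). I'll place this one in cell 2.

```bash
cat >> h.py <<'E'
def place(i):
    g=G[i]; bot.move_to([*g,200],Q)
    bot.servo_line([*g,125],speed=150); bot.dwell(.1)
    hit=bot.servo_line([*g,85],speed=35,until_force=5)
    s=bot.read_state(); z=s["ee_pos"][2]; print("place",i,hit,z,s["ft_force"],s["ee_pos"][:2]-g)
    if z>90: return False
    bot.move_gripper(45); bot.servo_line([*g,200],speed=150); return True
E
python3 - <<'E'
from h import *
if place(2):
    s=bot.read_state(); print(s["clock"]); bot.move_to([*(G[2]+[-5,-60]),230],Q)
    c=cam("wrist"); cv2.imwrite("pics/w5.png",c["image"]); P=cloud(c); m=(abs(P[...,2]-102)<5)&(np.hypot(*(P[...,:2]-G[2]).transpose(2,0,1))<30)
    print(m.sum(),np.nanmedian(P[m],0),G[2])
E
```

```text
place 2 True 85.9853247150254 [-0.12096667 -0.1701072   5.75622803] [ 0.02564934 -0.02913475]
30.925
920 [547.51058066 154.5076525  102.6573353 ] [542.62794975 158.41290885]
```

View pics/w5.png

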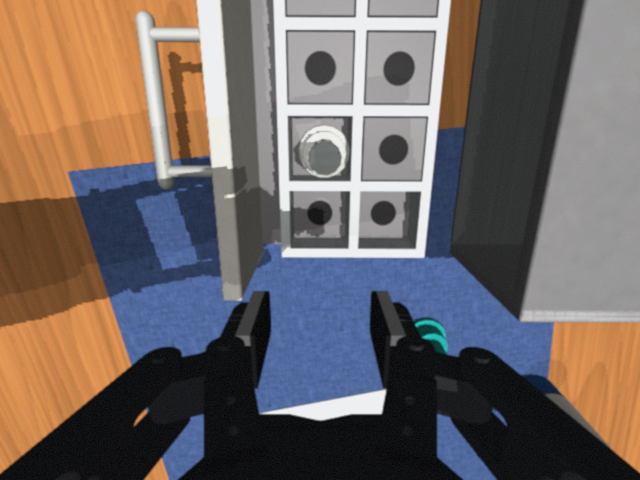

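Cell 2 now holds the puller at (322,152), and its top is at 102.6 mm as it should be. The sunk plates in cells 3 and 7 are visible too. I'll check for lean.

```bash
python3 - <<'E'
from h import *
c=cam("wrist"); P=cloud(c)
print("exp top",w2px(c,[*G[2],102]),"exp foot",w2px(c,[*G[2],32]),"crate z60",[w2px(c,[*G[i],z]).round() for i,z in((1,57+3),(5,60),(6,60),(3,32),(7,32))])
m=(abs(P[...,2]-102)<4)&(np.hypot(P[...,0]-G[2][0],P[...,1]-G[2][1])<35)
v,u=np.nonzero(m); print(u.min(),u.max(),v.min(),v.max(),px2w(c,(u.min()+u.max())/2,(v.min()+v.max())/2,102))
cv2.imwrite("pics/w5c.png",cv2.resize(c["image"][100:240,260:440],None,fx=4,fy=4,interpolation=2))
E
```

```text
exp top [317.26880363 153.9517766 ] exp foot [317.95768957 147.75564719] crate z60 [array([318.,  69.]), array([396.,  69.]), array([391., 150.]), array([318., 213.]), array([381., 213.])]
308 341 142 176 [547.31614334 154.41394317 102.        ]
```

View pics/w5c.png

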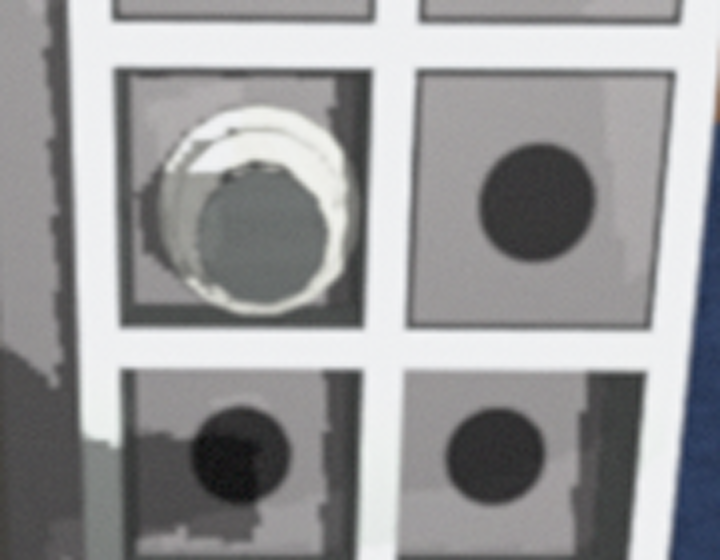

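It stands upright with its foot down, a few mm off centre toward the +X wall, and the plate is sunk. On to the second puller.

```bash
python3 - <<'E'
from h import *
print([(t[0].round(1),t[1],t[3]) for t in tops(cam("top"))])
bot.move_to([560,-150,260],Q)
w=pick(np.array([620.,-213.5]))
if w and 20<w<27:
    c=cam("wrist"); cv2.imwrite("pics/w6.png",c["image"])
    print("place",place(7)); s=bot.read_state(); print(s["clock"])
E
```

```text
[(array([ 757. , -158.9]), np.int32(50), array([78., 79., 81.])), (array([ 619.8, -214.2]), np.int32(109), array([115., 113., 108.])), (array([ 620.9, -324.8]), np.int32(108), array([115. , 112. , 107.5]))]
seen [(array([ 622.5, -214.1]), np.int32(795), array([32, 32], dtype=int32), array([55., 55., 54.]), np.float64(70.6590048355005))]
seen [(array([ 622.8, -214.1]), np.int32(1051), array([36, 37], dtype=int32), array([54., 54., 52.]), np.float64(70.55589359748717))]
w 23.80566180755247
w 22.762293715807555 [ 622.7825261 -214.073779    54.0698894] [-2.14247682  0.24173342  1.61176125] 39.0333
place 7 True 85.90822227325246 [-0.33267339 -1.178096    4.56737914] [-0.02013076 -0.02066267]
place True
44.4417
```

```bash
python3 - <<'E'
from h import *
bot.move_to([560,-200,270],Q)
print([(t[0].round(1),t[1],t[3]) for t in tops(cam("top"))])
w=pick(np.array([622.,-324.]))
if w and 20<w<27:
    print("place",place(3)); s=bot.read_state(); print(s["clock"])
    bot.move_to([*(G[2]+[-5,-60]),240],Q)
    cv2.imwrite("pics/w7.png",cam("wrist")["image"])
E
```

```text
[(array([ 758.1, -159. ]), np.int32(52), array([85., 86., 87.]))]
seen [(array([ 623.4, -325.4]), np.int32(790), array([31, 32], dtype=int32), array([50., 50., 48.]), np.float64(70.62345055762297))]
seen [(array([ 623.6, -325. ]), np.int32(1061), array([37, 37], dtype=int32), array([47., 48., 46.]), np.float64(70.64516515311885))]
w 23.28354326538684
w 22.791391966156148 [ 623.49100998 -325.02163653   54.1277576 ] [-1.66167022  0.63023156  2.2003743 ] 52.4167
place 3 True 85.89717457605738 [-0.54368911 -0.47003149  5.53119517] [-0.01884221 -0.01610272]
place True
58.1917
```

View pics/w7.png

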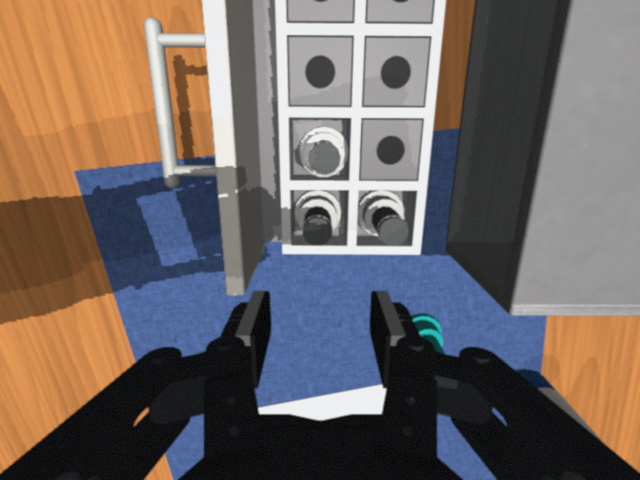

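All three pullers stand upright in their own cells: (322,150), (318,215) and (385,217). I'll grip the bar again and push the drawer shut slowly.

```bash
python3 - <<'E'
from h import *
c=cam("wrist"); P=cloud(c)
for i in(2,3,7):
    m=(abs(P[...,2]-102.5)<4)&(np.hypot(P[...,0]-G[i][0],P[...,1]-G[i][1])<28); v,u=np.nonzero(m)
    print(i,px2w(c,(u.min()+u.max())/2,(v.min()+v.max())/2,102)[:2]-G[i],np.median(P[m][:,2]))
y=-.1075; X=np.array([np.cos(y),np.sin(y)]); h=np.array([437.3,200.1])
bot.move_gripper(30); bot.move_to([*h,200],Q)
if bot.servo_line([*h,106.3],speed=80,until_force=8): raise SystemExit(bot.read_state()["ee_pos"])
bot.move_gripper(0,40); s=bot.read_state(); h0=s["ee_pos"][:2]; print(h0,s["grip_width"],s["ft_force"])
print(bot.servo_line([*(h+195*X),106.3],speed=60,until_force=25)); s=bot.read_state(); print((s["ee_pos"][:2]-h0)@X,s["ft_force"])
print(bot.servo_line([*(h+208*X),106.3],speed=20,until_force=18)); s=bot.read_state(); print((s["ee_pos"][:2]-h0)@X,s["ee_pos"],s["ft_force"],s["clock"])
E
```

```text
2 [ 5.18865894 -4.26287364] 102.70387499690275
3 [0.13518619 0.43358312] 102.61179407136987
7 [-0.41052848  0.60226222] 102.61849648008467
[437.63369057 200.18502893] 9.478344999985003 [-0.316127   -0.7832319   5.70343746]
False
194.97737754926698 [-2.32665695 -7.61905024  6.49643328]
True
199.72703615720962 [636.07500438 177.52524986 106.89835941] [-4.90799362 -1.39267117  7.668306  ] 64.9583
```

```bash
python3 - <<'E'
from h import *
bot.move_gripper(30); e=bot.read_state()["ee_pos"]
bot.servo_line([e[0],e[1],215],speed=100)
c=cam("wrist"); cv2.imwrite("pics/w8.png",c["image"])
bot.move_to([350,-300,300],Q); bot.dwell(.3)
cv2.imwrite("pics/t8.png",cam("top")["image"])
E
```

```text
(no output)
```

View pics/w8.png

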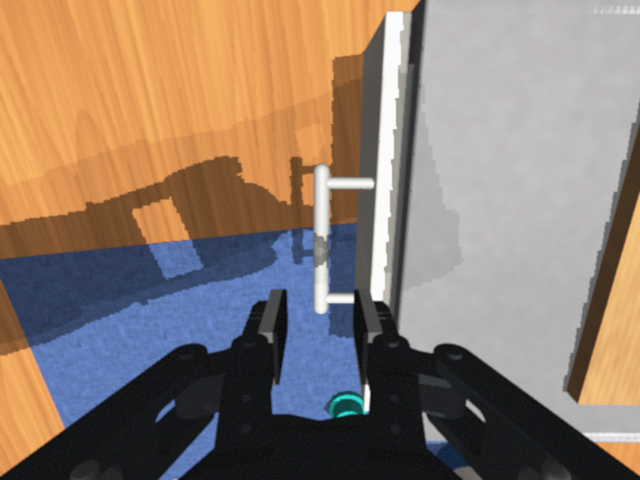

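View pics/t8.png

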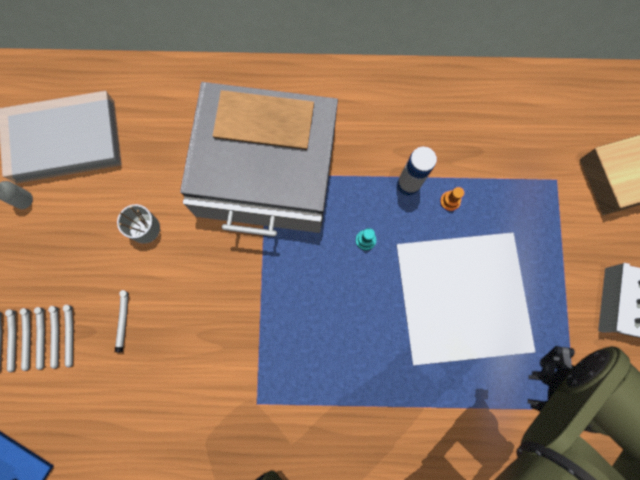

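The drawer looks as it did at the start and no pullers remain on the mat. As a last check that it's fully shut, I'll register the handle region against the first picture.

```bash
python3 - <<'E'
import cv2,numpy as np
a,b=[cv2.imread(f"pics/{n}.png",0).astype(np.float32) for n in("top0","t8")]
for r in((slice(195,242),slice(180,330)),(slice(90,190),slice(190,340))):
    w=cv2.createHanningWindow((a[r].shape[1],a[r].shape[0]),cv2.CV_32F)
    print(cv2.phaseCorrelate(a[r].copy(),b[r].copy(),w),abs(a[r]-b[r]).mean())
# w1 vs w8 panel-to-cabinet gap
for n in("w1","w8"):
    g=cv2.imread(f"pics/{n}.png",0); print(n,g[100:110,385:450].mean(0).astype(int))
E
```

```text
((-0.053222499885251295, 0.015300917368971767), 0.9523275740941366) 1.7764539
((-0.07906675404802854, -0.02287830394230639), 1.0566142082214356) 1.6518667
w1 [ 80  80  80  81  81  81  81  81  80  84 119 178 226 245 250 251 251 251
 251 251 251 251 251 251 251 240 199 172 175 184 185 185 182 170 141 105
  82  78  78  78  76  72  61  51  49  50  50  56  81 115 144 164 182 192
 194 195 194 194 194 194 193 193 193 191 191]
w8 [250 250 251 250 250 250 250 250 251 250 229 174 156 156 157 156 155 152
 140 118  97  91  89  83  76  68  56  49  47  49  57  83 113 136 155 172
 182 186 187 188 190 193 192 192 192 192 190 190 189 190 189 188 189 189
 188 189 189 188 189 189 189 190 191 191 192]
```

Shift is under 0.05 px (0.1 mm), so the drawer is shut.

```bash
python3 -c "
from rig import bot
print(bot.finish_job())"
```

```text
the job is handed in; nothing more can be done
None
```

The job is handed in: the three pullers on the bench stand upright in cells that felt empty (I stopped pressing after those three), plates fully down, drawer pushed shut and nothing else moved.

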